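# Reverse a coated test panel in the drip rack

### The arm

A 6-joint arm with a two-finger parallel gripper is mounted at the origin on a cart in front of the work surface, level with it; the furniture and walls round the work are solid. World frame = base frame: x ahead of the robot, y to its left, z up, the work surface at z = 0. Lengths are in m, angles in rad, forces in N, time in s.
With the tool pointing down it reaches from about 0.35 to 0.775 m from the base axis. Payload 7.3 kg.
Tool frame: the origin (TCP) lies between the finger pads; the fingertips stand ahead of it and the grasp point (between the pads) lies 6 mm ahead of it (robot.tip_extent is the x of the fingertips in the tool frame, in m); x points along the fingers, z is the direction in which the jaws open and shut, and the axes are right-handed (so a half turn about x gives the same grasp; the last joint's range is limited). The gripper opens to 92 mm and grips with 3 to 60 N. Pads are 19 mm wide; open, the fingers measure 130 mm over their backs; the gripper's body (75 mm by 190 mm) begins 47 mm behind the grasp point.
Start: joints at [-1.441, 0.342, 1.524, -0, 1.275, -0.146], TCP at [0.143, -0.505, 0.252] pointing down, gripper open.
Joint ranges: [-2.53, 2.53], [-0.77, 2.02], [0.04, 2.7], [-1, 4.14], [0.28, 2.66], [-3.11, 3.11]. Speed limits (rad/s): [2.57, 2.57, 3.14, 3.14, 3.14, 3.14].

### API

Orientations are given as [roll, pitch, yaw] about the fixed x, y, z axes, in that order (R = Rz(yaw) Ry(pitch) Rx(roll)).
In Python, from cell import robot gives the robot as it stands. The module is installed in compiled form; this text tells all that it offers.
- The arm moves only by the shell command python3 -m creep 'ROWS' [FORCE]. ROWS is JSON, a list of rows, each an object with "translation": the shift along the tool's x, y, z in m, a list of three; "twist": the turn, a rotation vector about the tool's x, y, z in rad, a list of three; "hand": the opening in per cent of the stroke, from 0 (shut) to 100 (fully open). A call has 1 to 5 rows; each row is the pose to reach, as a shift and turn from the pose measured when the call began, along the tool's axes at that moment; what a row does not reach only later rows make up. A row lasts 1/10 s, in which the tool goes at most 50 mm and 8.59 degrees, less where a joint would pass 70% of its speed; a pose out of reach is approached as far as the arm can. A call with a gripper value outside its range is refused whole. The fingers move at their own pace and stop on an object; FORCE is the grip in N (left out, the last holds). Time passes only in rows, so rows that repeat a pose let the fingers close. It gives the time, the measured TCP pose, the force and the opening at its end, in the units of the state.
- robot.observe(): the state, without advancing time (a new reading comes with each control period).
- robot.read_camera(name): name is "scene" or "top"; returns the picture (400x640x3 uint8, blue, green, red); there is no depth.
- robot.calibration(name): a dict with "intrinsics" (3x3 intrinsics, pixels), "cam_to_world" (4x4, takes a point from camera to world coordinates). Camera axes: x right, y up, looking along -z (the intrinsics and any distortion apply to the point x, -y, -z); pixel columns grow to the right and rows downward; lengths in m; the calibration is good to about 2 mm. A picture is of the moment at which its call begins. calibration takes no time and is no camera call.
- robot.hand_in(): hands the job in, once; it reports no verdict.
The state is a dict: "time": time; "qpos": joint angles; "qvel": joint speeds; "joint_efforts": joint torques, N m; "tool_pos": TCP position; "tool_rot": TCP orientation; "contact_force": force on the tool from outside, world axes, zero at the start; "torque": the same for the moment, N m; "opening": finger opening in m.
Only numpy, scipy, OpenCV 4.12 (cv2) and the standard library are available. Lean on these libraries where they do the work, as an engineer would, in place of code of your own. Each camera call takes 0.05 s, during which the arm holds its last target. There are 200 camera calls.

### The job

One of the three coated test panels in the drip rack was put in backwards: its orange end points away from the white drip tray. Draw it up out of its guides by its black clip, turn it end for end, and lower it (do not drop it) back into the same guides, fully down, upright and centred like its neighbours, so that its orange end is over the tray. Leave the other two panels where they stand.

Things in the scene. Friction and masses are not known exactly. Their poses are not given: they have to be found in the camera images.
- rack: Drip rack, fixed. Origin: centre of the underside of its dark 160 (x) x 120 (y) x 6 mm base, on the bench. Its +y points to the white drip tray. Three slots, at x = -56, 0 and +56 mm, each hold one upright panel, centred at y = 0, its length along the rack's y.
- rack_tray (a point): Centre of the white drip tray (160 x 45 mm), at its rim 14 mm above the bench, 82.5 mm from the rack's origin along the rack's +y.
- panel_turn_clip (a point): The backwards panel, in any slot: centre of the part of its black clip above the plate (36 mm along the panel, 14 thick, 34 high), 77 mm above the panel's lower edge, 97 mm above the bench when seated. Grip it here across its thickness. Axes: z up, y along the panel to its orange end (at the start opposite to the rack's y), x across.
- panel_turn_orange (a point): Centre of that panel's orange end, 57.5 mm from the panel's middle along its y, 30 mm above its lower edge. A panel is an aluminium plate 150 mm long, 60 high, 6 thick, about 0.1 kg, clip over the middle of its upper edge (top 94 mm above the lower edge); its last 35 mm are orange.
- panel_b_clip (a point): Clip centre of a neighbouring panel, of the same make and with the same axes, which already stands the right way (orange end over the tray) and is to stay; in any slot.
- panel_c_clip (a point): Clip centre of a neighbouring panel, of the same make and with the same axes, which already stands the right way (orange end over the tray) and is to stay; in any slot.
- rack_ledge (a point): Rack's centre at ledge height, 20 mm above the bench: the panels' lower edges rest on two grey ledges at this height. Each slot is two pairs of steel guides, at y = -30 and +30 mm (12 mm long in y), 10 mm wide inside up to 61 mm above the bench, then flaring to about 30 mm wide at 77 mm.
There are look-alikes about, which are no part of the job. Leave any brown look-alike of the part that bears panel_turn_clip alone.

How it is judged:
By the outcome, as a careful person would: the job done as asked, in the order asked, and still so for the second after the job is handed in, with the robot touching nothing.
It also fails if it takes over 56 s, if anything falls off the work surface, if the arm or the gripper's body presses on something with over 40 N, if the wrist force passes 120 N, or if a joint passes its speed limit or range.

## Working session

There is one attempt and no reset: what is moved stays moved. The work goes in short steps, Python scripts to look and compute and a shell command to move; the robot and the scene stay as the last step left them, time stands still between calls to the robot, and variables do not carry over. Pictures are saved under pics/ and viewed, about 8 in all and at most 12, crops included, and the job is handed in when it is done.

```bash
mkdir -p pics; python3 - <<'E'
from cell import robot
import cv2
s=robot.observe();print(s['time'],s['tool_pos'],s['tool_rot'],s['opening'],robot.tip_extent)
for n in('scene','top'):
    c=robot.calibration(n);print(n,c)
    cv2.imwrite(f'pics/{n}0.png',robot.read_camera(n))
E
```

```text
0.0 [ 0.14293722 -0.50477869  0.2510288 ] [2.99870611 1.56921658 1.70372088] 0.09200565033793143 0.025
scene {'intrinsics': array([[406.91361847,   0.        , 319.54736243],
       [  0.        , 406.91361847, 205.38580394],
       [  0.        ,   0.        ,   1.        ]]), 'cam_to_world': array([[-0.8139831 ,  0.27527252, -0.51152376,  0.05649019],
       [-0.58084168, -0.39688804,  0.71070587,  0.66770775],
       [-0.00737987,  0.87561688,  0.4829499 ,  0.50286015],
       [ 0.        ,  0.        ,  0.        ,  1.        ]])}
top {'intrinsics': array([[454.30141064,   0.        , 321.22153379],
       [  0.        , 454.30141064, 192.66472541],
       [  0.        ,   0.        ,   1.        ]]), 'cam_to_world': array([[-0.01554029,  0.99619683, -0.08573438,  0.4403864 ],
       [-0.99973722, -0.01403572,  0.0181242 ,  0.04962316],
       [ 0.01685193,  0.08599351,  0.99615317,  0.9521383 ],
       [ 0.        ,  0.        ,  0.        ,  1.        ]])}
```

View pics/scene0.png

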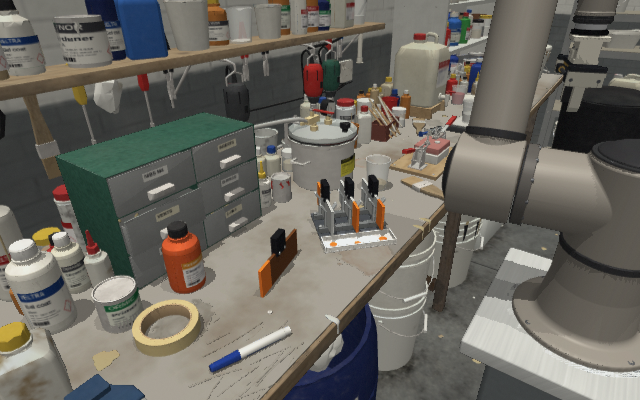

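View pics/top0.png

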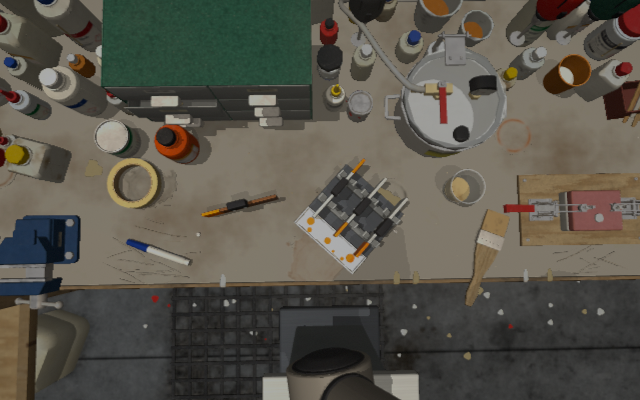

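Scene: the rack sits at about (355,215) in scene view. In the top view it is near (352,215), with the tray lower-left at (333,240). The left panel, (312,215)-(362,163), has its orange end up-right, away from the tray. A brown look-alike stands at (240,205).

```bash
python3 - <<'E'
import cv2
a=cv2.imread('pics/top0.png')[150:280,280:420]
cv2.imwrite('pics/crop_top0.png',cv2.resize(a,None,fx=4.5,fy=4.5,interpolation=cv2.INTER_CUBIC))
E
cat > h.py <<'E'
import numpy as np,cv2
from cell import robot
from scipy.spatial.transform import Rotation as Ro
def ray(n,u,v):
    c=robot.calibration(n);K=c['intrinsics'];T=c['cam_to_world']
    d=np.array([(u-K[0,2])/K[0,0],-(v-K[1,2])/K[1,1],-1.])
    return T[:3,3],T[:3,:3]@d
def onz(n,u,v,z):
    o,d=ray(n,u,v);return o+d*(z-o[2])/d[2]
def proj(n,p):
    c=robot.calibration(n);K=c['intrinsics'];T=np.linalg.inv(c['cam_to_world'])
    q=T[:3,:3]@np.array(p)+T[:3,3];return np.array([K[0,2]+K[0,0]*q[0]/-q[2],K[1,2]+K[1,1]*q[1]/q[2]])
def pose():
    s=robot.observe();return np.array(s['tool_pos']),Ro.from_euler('xyz',s['tool_rot']).as_matrix()
E
```

```text
(no output)
```

View pics/crop_top0.png

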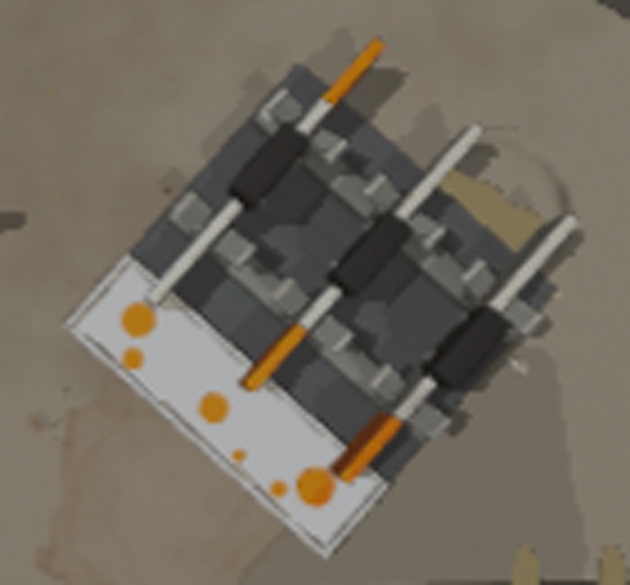

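The crop shows the backwards panel: orange tip at crop (378,43), grey tip at (155,302), clip around (270,166). The other two have their orange over the tray, and tray corners are clear.

```bash
python3 - <<'E'
from h import *
f=lambda u,v,z:onz('top',280+(u+.5)/4.5-.5,150+(v+.5)/4.5-.5,z)
for nm,a,b in(('turn',(378,43),(155,302)),('mid',(250,385),(476,128)),('right',(345,474),(573,220))):
    A=f(*a,.08);B=f(*b,.08);m=(A+B)/2;d=A-B
    print(nm,m.round(4),'len',np.linalg.norm(d).round(4),'yaw',np.degrees(np.arctan2(d[1],d[0])).round(2))
for nm,q in(('turn',(270,167)),('mid',(371,254)),('right',(467,348))): print('clip top',nm,f(*q,.114).round(4))
t=[f(*q,.014) for q in((130,257),(67,325),(325,557),(387,485))]
print('tray',np.mean(t,0).round(4),[np.linalg.norm(t[i]-t[i-1]).round(4) for i in range(4)])
d=t[1]-t[0]+t[2]-t[3];print('rack y yaw',np.degrees(np.arctan2(d[1],d[0]))); d=t[3]-t[0]+t[2]-t[1];print('rack x yaw?',np.degrees(np.arctan2(d[1],d[0])))
# mask for black clips in the scene + top pictures
im=cv2.imread('pics/top0.png')
k=(im.max(2)<45).astype('uint8');k[:150]=0;k[280:]=0;k[:,:280]=0;k[:,420:]=0
n,l,st,ce=cv2.connectedComponentsWithStats(k)
for i in range(1,n):
    if st[i,4]>60: print(st[i],ce[i].round(1),onz('top',*ce[i],.114).round(4), cv2.minAreaRect(np.argwhere(l==i)[:,::-1].astype('float32')))
p,R=pose();print(R.round(3))
E
```

```text
turn [ 0.5245 -0.0007  0.08  ] len 0.1474 yaw -41.58
mid [ 0.4878 -0.0413  0.08  ] len 0.1472 yaw 137.55
right [ 0.4486 -0.0814  0.08  ] len 0.1463 yaw 136.7
clip top turn [5.231e-01 1.000e-04 1.140e-01]
clip top mid [ 0.4866 -0.0408  0.114 ]
clip top right [ 0.4475 -0.0793  0.114 ]
tray [0.4238 0.016  0.014 ] [np.float64(0.1568), np.float64(0.0424), np.float64(0.1578), np.float64(0.0431)]
rack y yaw 137.11696231562775
rack x yaw? -132.55142159809935
[331 178  17  19  72] [339.9 187.9] [ 5.209e-01 -4.000e-04  1.140e-01] ((339.2490234375, 187.22830200195312), (7.064393997192383, 20.026020050048828), 42.51044845581055)
[353 197  18  19 120] [362.2 206.1] [ 0.4865 -0.041   0.114 ] ((361.531005859375, 206.46461486816406), (8.184270858764648, 20.131427764892578), 41.18592834472656)
[374 218  19  19 176] [383.3 227.2] [ 0.447  -0.0792  0.114 ] ((383.00006103515625, 227.50003051757812), (10.60660171508789, 20.50609588623047), 45.0)
[[-0.     0.962  0.272]
 [ 0.001  0.272 -0.962]
 [-1.     0.    -0.001]]
```

```bash
cat > go.py <<'E'
# python3 go.py x y z yawz : grasp-point target -> shift/twist in current tool axes
import sys
from h import *
x,y,z,yaw=map(float,sys.argv[1:])
p,R=pose();g=p+.006*R[:,0];s=robot.observe()
c,k=np.cos(np.radians(yaw)),np.sin(np.radians(yaw))
Z=np.array([c,k,0]);X=np.array([0,0,-1.]);T=np.c_[X,np.cross(Z,X),Z]
print('t',round(s['time'],2),'grasp',g.round(4),'yawz',np.degrees(np.arctan2(R[1,2],R[0,2])).round(2),'tilt',np.degrees(np.arccos(-R[2,0])).round(2))
print('shift(TCP)',(R.T@(np.array([x,y,z])-.006*T[:,0]-p)).round(4),'twist',Ro.from_matrix(R.T@T).as_rotvec().round(3))
print('q',np.round(s['qpos'],2),'F',np.round(s['contact_force'],1),'open',round(s['opening'],4))
E
python3 go.py .5245 -.0003 .25 47.3
python3 -m creep '[{"translation":[0,0.035,-0.025],"twist":[-0.14,0,0],"hand":45},{"translation":[0,0.07,-0.055],"twist":[-0.28,0,0],"hand":45},{"translation":[0,0.11,-0.082],"twist":[-0.42,0,0],"hand":45},{"translation":[0,0.145,-0.11],"twist":[-0.56,0,0],"hand":45},{"translation":[0,0.18,-0.137],"twist":[-0.7,0,0],"hand":45}]'
python3 go.py .5245 -.0003 .25 47.3
```

```text
t 0.1 grasp [ 0.1429 -0.5048  0.2451] yawz -74.2 tilt 0.08
shift(TCP) [-0.0043  0.5045 -0.3815] twist [-2.121e+00 -1.000e-03 -2.000e-03]
q [-1.44  0.34  1.52 -0.    1.28 -0.15] F [ 0.7 -0.2 -0. ] open 0.0918
time: 0.6
tool_pos: [0.2795, -0.3222, 0.2511]
tool_rot: [2.338, 1.569, 1.749]
contact_force: [0.6, -0.4, -0.7]
opening: 0.0563
t 0.6 grasp [ 0.2795 -0.3222  0.2451] yawz -33.78 tilt 0.11
shift(TCP) [-0.0043  0.4038  0.0247] twist [-1.415 -0.    -0.002]
q [-1.04  0.16  1.77  0.    1.21 -0.45] F [ 0.6 -0.4 -0.7] open 0.0563
```

```bash

python3 -m creep '[{"translation":[0,0.04,0.003],"twist":[-0.14,0,0],"hand":45},{"translation":[0,0.08,0.005],"twist":[-0.28,0,0],"hand":45},{"translation":[0,0.12,0.008],"twist":[-0.42,0,0],"hand":45},{"translation":[0,0.16,0.01],"twist":[-0.56,0,0],"hand":45},{"translation":[0,0.2,0.012],"twist":[-0.7,0,0],"hand":45}]'
python3 go.py .5245 -.0003 .25 47.3
```

```text
time: 1.1
tool_pos: [0.4012, -0.161, 0.2512]
tool_rot: [1.769, 1.569, 1.885]
contact_force: [-0.0, 0.2, -0.8]
opening: 0.0411
t 1.1 grasp [ 0.4012 -0.161   0.2452] yawz 6.66 tilt 0.12
shift(TCP) [-0.0045  0.1454  0.1411] twist [-0.709  0.    -0.002]
q [-0.56  0.17  1.76  0.    1.21 -0.68] F [-0.   0.2 -0.8] open 0.0411
```

```bash

python3 -m creep '[{"translation":[0,0.03,0.03],"twist":[-0.14,0,0],"hand":45},{"translation":[0,0.06,0.058],"twist":[-0.28,0,0],"hand":45},{"translation":[0,0.09,0.087],"twist":[-0.42,0,0],"hand":45},{"translation":[0,0.12,0.116],"twist":[-0.56,0,0],"hand":45},{"translation":[0,0.145,0.141],"twist":[-0.709,0,0],"hand":45}]'
python3 go.py .5245 -.0003 .16 47.3
python3 - <<'E'
from h import *
for n in('scene','top'): cv2.imwrite(f'pics/{n}1.png',robot.read_camera(n))
a=cv2.resize(cv2.imread('pics/scene1.png')[140:270,260:440],None,fx=3,fy=3,interpolation=2)
b=cv2.resize(cv2.imread('pics/top1.png')[140:270,260:440],None,fx=3,fy=3,interpolation=2)
cv2.imwrite('pics/both1.png',np.r_[a,b][:780][:, :])
cv2.imwrite('pics/both1.png',cv2.resize(np.c_[a,b],(800,289),interpolation=3))
E
```

```text
time: 1.6
tool_pos: [0.5252, 0.0014, 0.2511]
tool_rot: [1.231, 1.568, 2.063]
contact_force: [-0.1, -0.4, 0.3]
opening: 0.0412
t 1.6 grasp [0.5252 0.0014 0.2451] yawz 47.67 tilt 0.15
shift(TCP) [ 0.0851 -0.0008 -0.0018] twist [ 0.006  0.001 -0.002]
q [-0.14  0.34  1.52  0.    1.28 -0.98] F [-0.1 -0.4  0.3] open 0.0412Traceback (most recent call last):
  File "<stdin>", line 6, in <module>
cv2.error: OpenCV(4.12.0) /io/opencv/modules/imgcodecs/src/loadsave.cpp:1058: error: (-215:Assertion failed) image.channels() == 1 || image.channels() == 3 || image.channels() == 4 in function 'imwrite_'
```

View pics/both1.png

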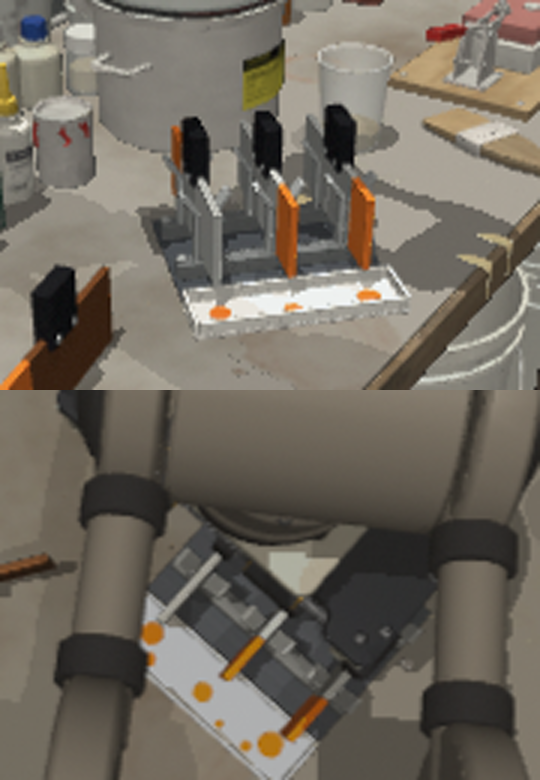

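The scene crop shows all three clips clear at (196,150), (267,140) and (340,135), and the left panel's orange end at the back. The gripper is above the crop, and in the top view the arm covers the clips. I'll check the predicted clip centre against the scene view, then go down.

```bash
python3 - <<'E'
from h import *
im=cv2.imread('pics/scene0.png')
k=(im.max(2)<50).astype('uint8')
n,l,st,ce=cv2.connectedComponentsWithStats(k[150:220,310:390])
for i in range(1,n):
    if st[i,4]>40: print(st[i]+[310,150,0,0,0],ce[i]+[310,150])
e=np.array([np.cos(np.radians(47.3)),np.sin(np.radians(47.3)),0])
for P in((.5245,-.0003,.097),(.4872,-.0411,.097),(.448,-.080,.097)):
    print(proj('scene',P),proj('scene',np.array(P)+[-.003,.003,0]))
E
python3 -m creep '[{"translation":[0.02,-0.001,-0.002],"twist":[0.006,0,0],"hand":45},{"translation":[0.045,-0.001,-0.002],"twist":[0.006,0,0],"hand":45},{"translation":[0.07,-0.001,-0.002],"twist":[0.006,0,0],"hand":45},{"translation":[0.085,-0.001,-0.002],"twist":[0.006,0,0],"hand":45},{"translation":[0.085,-0.001,-0.002],"twist":[0.006,0,0],"hand":45}]'
python3 go.py .5245 -.0003 .1 47.3
python3 - <<'E'
from h import *
cv2.imwrite('pics/scene2.png',robot.read_camera('scene'))
a=cv2.imread('pics/scene2.png')[120:270,260:440]
cv2.imwrite('pics/c2.png',cv2.resize(a,None,fx=4,fy=4,interpolation=2))
E
```

```text
[368 175  10  23 172] [372.61627907 184.94767442]
[344 177  10  23 169] [348.76331361 187.11242604]
[321 179   9  23 157] [324.64968153 189.56050955]
[324.04042204 188.13914036] [324.37255704 188.97454783]
[347.90041507 185.70449058] [348.32442258 186.52111638]
[371.57528298 183.8267174 ] [372.08975285 184.62917967]
time: 2.2
tool_pos: [0.5235, 0.0001, 0.1635]
tool_rot: [1.769, 1.564, 2.594]
contact_force: [-0.4, -0.2, 0.9]
opening: 0.0413
t 2.2 grasp [5.235e-01 2.000e-04 1.575e-01] yawz 47.26 tilt 0.41
shift(TCP) [ 0.0575 -0.0014  0.0004] twist [-0.001 -0.001 -0.007]
q [-0.15  0.43  1.65  0.    1.07 -0.97] F [-0.4 -0.2  0.9] open 0.0413
```

View pics/c2.png

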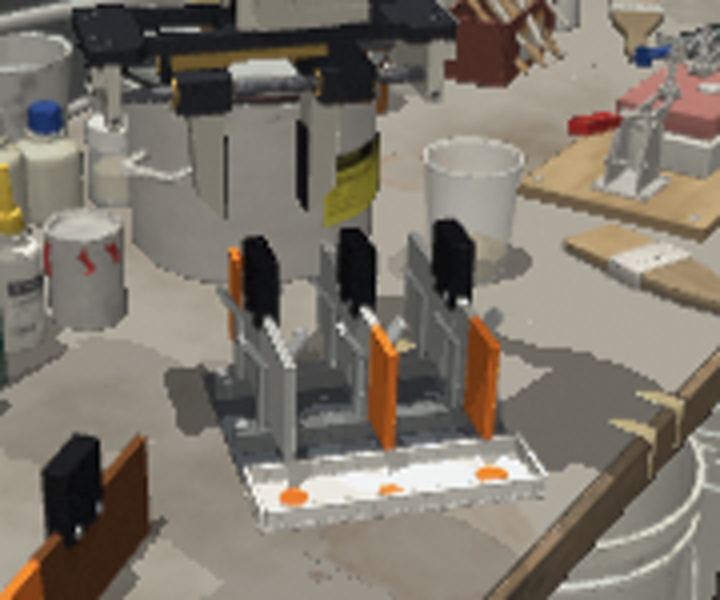

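The open fingers straddle the backwards clip's line at (200-320,170), clip at (260,280). Scene and top agree to within ~1 px. I'll go straight down, then close.

```bash
python3 -m creep '[{"translation":[0.015,0,0],"twist":[0,0,-0.007],"hand":45},{"translation":[0.03,0,0],"twist":[0,0,-0.007],"hand":45},{"translation":[0.045,0,0],"twist":[0,0,-0.007],"hand":45},{"translation":[0.057,0,0],"twist":[0,0,-0.007],"hand":45},{"translation":[0.057,0,0],"twist":[0,0,-0.007],"hand":45}]' 25
python3 go.py .523 .0006 .1 47.3
python3 - <<'E'
from h import *
cv2.imwrite('pics/scene3.png',robot.read_camera('scene'))
a=cv2.imread('pics/scene3.png')[120:270,260:440]
cv2.imwrite('pics/c3.png',cv2.resize(a,None,fx=4,fy=4,interpolation=2))
E
```

```text
time: 2.75
tool_pos: [0.5238, 0.0001, 0.1074]
tool_rot: [-2.3, 1.57, -1.475]
contact_force: [-0.7, -0.4, -0.8]
opening: 0.0414
t 2.75 grasp [5.238e-01 1.000e-04 1.014e-01] yawz 47.24 tilt 0.07
shift(TCP) [ 0.0014  0.0009 -0.0001] twist [-0.001 -0.001  0.001]
q [-0.15  0.5   1.72 -0.    0.92 -0.97] F [-0.7 -0.4 -0.8] open 0.0414
```

View pics/c3.png

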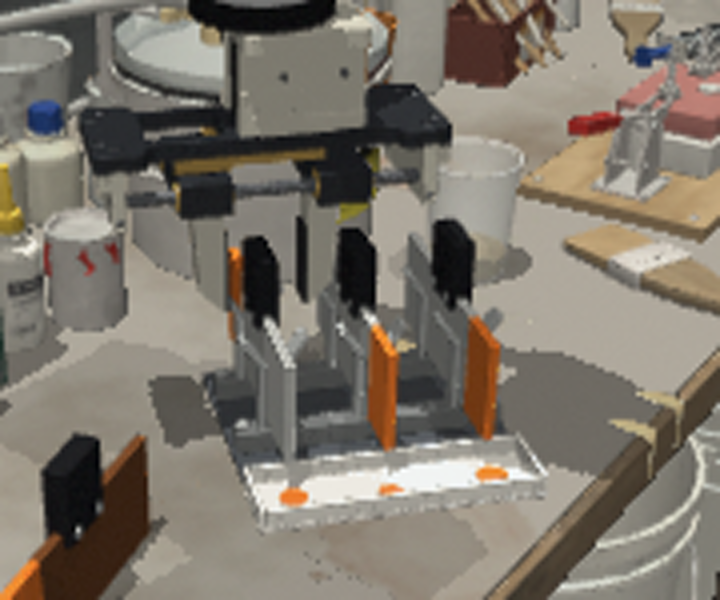

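```bash
python3 - <<'E'
from h import *
p,R=pose();g=p+.006*R[:,0];t=p+.025*R[:,0]
for q in (g,t,t+.0206*R[:,2],t-.0206*R[:,2],t+.0396*R[:,2],t-.0396*R[:,2]): print((proj('scene',q)-[260,120])*4)
E
```

```text
[256.12423858 264.63766949]
[256.18379123 294.92502697]
[220.29460131 298.58729104]
[291.79235983 291.29139851]
[186.9412722  301.99078661]
[324.38927239 287.96509045]
```

Fingers stand on either side of the clip, at (212,260) and (312,250), as predicted. Closing.

```bash
python3 -m creep '[{"translation":[0.001,0.001,0],"twist":[0,0,0],"hand":30},{"translation":[0.001,0.001,0],"twist":[0,0,0],"hand":15},{"translation":[0.001,0.001,0],"twist":[0,0,0],"hand":5},{"translation":[0.001,0.001,0],"twist":[0,0,0],"hand":5},{"translation":[0.001,0.001,0],"twist":[0,0,0],"hand":5}]' 25
python3 go.py .5235 .0004 .24 47.3
```

```text
time: 3.3
tool_pos: [0.5237, 0.0007, 0.1076]
tool_rot: [-1.474, 1.568, -0.65]
contact_force: [-0.7, 1.1, 2.8]
opening: 0.0134
t 3.3 grasp [0.5237 0.0007 0.1016] yawz 47.25 tilt 0.15
shift(TCP) [-0.1384 -0.0004 -0.0004] twist [-0.001  0.     0.003]
q [-0.14  0.5   1.72 -0.    0.92 -0.97] F [-0.7  1.1  2.8] open 0.0134
```

```bash
python3 -m creep '[{"translation":[-0.008,0,0],"twist":[0,0,0],"hand":5},{"translation":[-0.016,0,0],"twist":[0,0,0],"hand":5},{"translation":[-0.028,0,0],"twist":[0,0,0],"hand":5},{"translation":[-0.04,0,0],"twist":[0,0,0],"hand":5},{"translation":[-0.055,0,0],"twist":[0,0,0],"hand":5}]' 40
python3 -m creep '[{"translation":[-0.02,0,0],"twist":[0,0,0],"hand":5},{"translation":[-0.04,0,0],"twist":[0,0,0],"hand":5},{"translation":[-0.06,0,0],"twist":[0,0,0],"hand":5},{"translation":[-0.08,0,0],"twist":[0,0,0],"hand":5},{"translation":[-0.088,0,0],"twist":[0,0,0],"hand":5}]'
python3 go.py .5237 .0007 .245 47.3
```

```text
time: 3.8
tool_pos: [0.5235, 0.0008, 0.1638]
tool_rot: [-1.449, 1.568, -0.624]
contact_force: [0.8, 0.9, -0.6]
opening: 0.0135
time: 4.3
tool_pos: [0.5241, 0.0009, 0.2546]
tool_rot: [-1.155, 1.564, -0.33]
contact_force: [0.1, -0.0, -0.9]
opening: 0.0139
t 4.3 grasp [0.5241 0.0009 0.2486] yawz 47.25 tilt 0.39
shift(TCP) [ 0.0036  0.0002 -0.0004] twist [-0.001  0.003  0.006]
q [-0.14  0.33  1.53 -0.    1.27 -0.97] F [ 0.1 -0.  -0.9] open 0.0139
```

```bash
for i in 1 2; do :; done
python3 -m creep '[{"translation":[0,0,0],"twist":[0.13,0,0],"hand":5},{"translation":[0,0,0],"twist":[0.27,0,0],"hand":5},{"translation":[0,0,0],"twist":[0.41,0,0],"hand":5},{"translation":[0,0,0],"twist":[0.55,0,0],"hand":5},{"translation":[0,0,0],"twist":[0.69,0,0],"hand":5}]'
python3 -m creep '[{"translation":[0,0,0],"twist":[0.14,0,0],"hand":5},{"translation":[0,0,0],"twist":[0.28,0,0],"hand":5},{"translation":[0,0,0],"twist":[0.42,0,0],"hand":5},{"translation":[0,0,0],"twist":[0.56,0,0],"hand":5},{"translation":[0,0,0],"twist":[0.7,0,0],"hand":5}]'
python3 go.py .5237 .0007 .245 -132.7
```

```text
time: 4.8
tool_pos: [0.5238, 0.001, 0.2545]
tool_rot: [-0.466, 1.565, -0.337]
contact_force: [0.1, 1.1, -0.1]
opening: 0.0136
time: 5.3
tool_pos: [0.5235, 0.001, 0.2545]
tool_rot: [0.216, 1.565, -0.36]
contact_force: [0.1, -0.3, -1.4]
opening: 0.0141
t 5.3 grasp [0.5235 0.001  0.2485] yawz -33.05 tilt 0.32
shift(TCP) [ 0.0035 -0.0002  0.0003] twist [ 1.739  0.003 -0.006]
q [-0.14  0.33  1.53 -0.    1.27  0.43] F [ 0.1 -0.3 -1.4] open 0.0141
```

```bash

python3 -m creep '[{"translation":[0,0,0],"twist":[0.14,0,0],"hand":5},{"translation":[0,0,0],"twist":[0.28,0,0],"hand":5},{"translation":[0,0,0],"twist":[0.42,0,0],"hand":5},{"translation":[0,0,0],"twist":[0.56,0,0],"hand":5},{"translation":[0,0,0],"twist":[0.7,0,0],"hand":5}]'
python3 -m creep '[{"translation":[0,0,0],"twist":[0.14,0,0],"hand":5},{"translation":[0,0,0],"twist":[0.28,0,0],"hand":5},{"translation":[0,0,0],"twist":[0.42,0,0],"hand":5},{"translation":[0,0,0],"twist":[0.56,0,0],"hand":5},{"translation":[0,0,0],"twist":[0.7,0,0],"hand":5}]'
python3 go.py .5237 .0007 .245 -132.7
```

```text
time: 5.8
tool_pos: [0.5232, 0.001, 0.2544]
tool_rot: [0.896, 1.566, -0.387]
contact_force: [0.2, -0.0, -0.9]
opening: 0.0139
time: 6.3
tool_pos: [0.523, 0.0011, 0.2543]
tool_rot: [1.574, 1.566, -0.415]
contact_force: [-0.4, -0.3, -1.3]
opening: 0.014
t 6.3 grasp [0.523  0.0011 0.2483] yawz -113.93 tilt 0.26
shift(TCP) [0.0033 0.0008 0.    ] twist [ 0.328 -0.001 -0.004]
q [-0.14  0.33  1.53 -0.    1.27  1.84] F [-0.4 -0.3 -1.3] open 0.014
```

```bash

python3 -m creep '[{"translation":[0,0.0008,0],"twist":[0.14,0,0],"hand":5},{"translation":[0.01,0.0008,0],"twist":[0.28,0,-0.004],"hand":5},{"translation":[0.03,0.0008,0],"twist":[0.328,0,-0.004],"hand":5},{"translation":[0.045,0.0008,0],"twist":[0.328,0,-0.004],"hand":5},{"translation":[0.045,0.0008,0],"twist":[0.328,0,-0.004],"hand":5}]'
python3 go.py .5237 .0007 .205 -132.75
python3 - <<'E'
from h import *
for n in('scene','top'): cv2.imwrite(f'pics/{n}4.png',robot.read_camera(n))
a=cv2.resize(cv2.imread('pics/scene4.png')[120:270,260:440],None,fx=4,fy=4,interpolation=2)
cv2.imwrite('pics/c4.png',a)
b=cv2.resize(cv2.imread('pics/top4.png')[140:290,260:440],None,fx=4,fy=4,interpolation=2)
cv2.imwrite('pics/t4.png',b)
E
```

```text
time: 6.8
tool_pos: [0.5225, 0.0008, 0.2073]
tool_rot: [-1.088, 1.567, 2.879]
contact_force: [0.7, 1.1, -0.6]
opening: 0.0135
t 6.8 grasp [0.5224 0.0008 0.2013] yawz -132.72 tilt 0.24
shift(TCP) [-0.0037  0.001  -0.0007] twist [0.001 0.002 0.004]
q [-0.15  0.38  1.6   0.    1.17  2.17] F [ 0.7  1.1 -0.6] open 0.0135
```

View pics/c4.png

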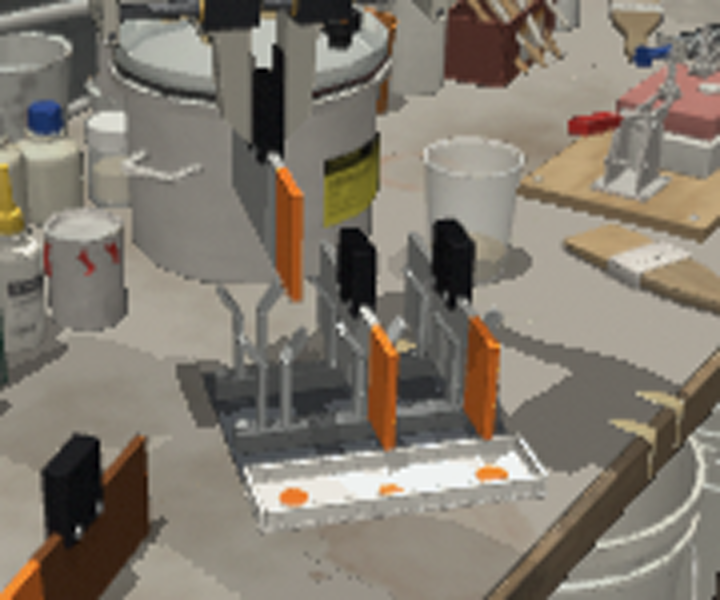

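View pics/t4.png

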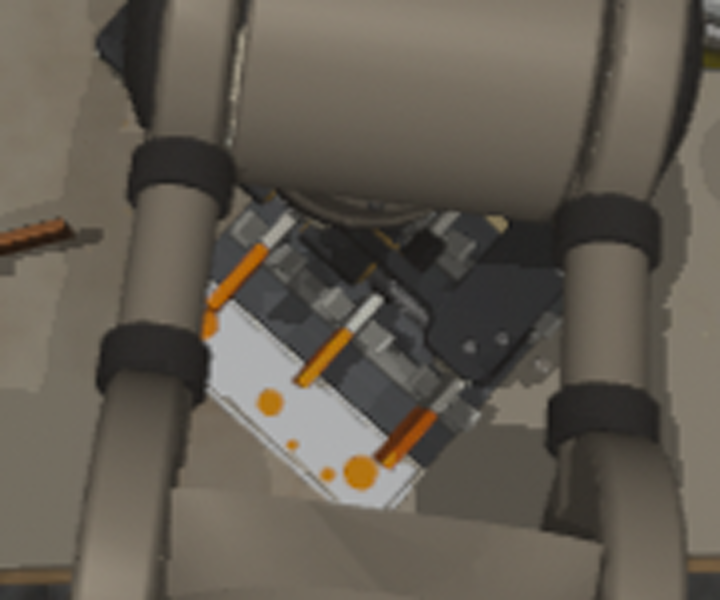

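The panel is held upright with its orange end toward the tray: scene tip (300,172)-(300,300), top-view tip about (210,303), parallel to its neighbours. The empty slot's guides show at (240,300) and (275,290). Now I'll compare the tip position along the panel with the neighbours.

```bash
python3 - <<'E'
from h import *
im=cv2.imread('pics/top4.png').astype(int)
b,g,r=im[...,0],im[...,1],im[...,2]
k=((r-b>70)&(r>120)).astype('uint8')
n,l,st,ce=cv2.connectedComponentsWithStats(k[185:270,300:380])
yv=np.array([-.735,.678,0]);xv=np.array([.678,.735,0])
for i in range(1,n):
    if st[i,4]<20: continue
    pts=np.argwhere(l==i)[:,::-1]+[300,185]
    z=.1797 if ce[i][0]<30 and ce[i][1]<32 else .08
    W=np.array([onz('top',*q,z) for q in pts])
    o=np.array([.487,-.041,0])
    Y=(W-o)@yv;X=(W-o)@xv
    print(st[i]+[300,185,0,0,0],z,'Y max',np.sort(Y)[-4:].round(4),'X mean',X.mean().round(4), 'tipX',X[Y>Y.max()-.01].mean().round(4))
# scene: outer (tray-side) top corner of the tips
for nm,q,z in(('held',(291,170),.1797),('mid',(387,347),.08),('right',(487,340),.08)):
    W=onz('scene',260+q[0]/4,120+q[1]/4,z);o=np.array([.487,-.041,0]);print(nm,W.round(4),'Y',((W-o)@yv).round(4),'X',((W-o)@xv).round(4))
E
```

```text
[311 201  16  24  89] 0.1797 Y max [0.0861 0.0863 0.0874 0.0887] X mean 0.0535 tipX 0.0499
[334 222  14  15  56] 0.08 Y max [0.0728 0.0729 0.074  0.0742] X mean -0.0002 tipX -0.0002
[324 237   7   7  34] 0.08 Y max [0.0943 0.0953 0.0954 0.0956] X mean 0.0051 tipX 0.0052
[356 243  13  14  51] 0.08 Y max [0.0733 0.0744 0.0746 0.0759] X mean -0.0563 tipX -0.0563
[346 254   8   9  57] 0.08 Y max [0.092  0.0928 0.093  0.0931] X mean -0.049 tipX -0.049
held [0.4815 0.03   0.1797] Y 0.0522 X 0.0485
mid [0.4356 0.0051 0.08  ] Y 0.069 X -0.001
right [ 0.3954 -0.0322  0.08  ] Y 0.0733 X -0.0556
```

```bash
python3 - <<'E'
from h import *
yv=np.array([-.735,.678,0])
for nm,c,zl in(('held',(.5224,.0008,0),.1197),('mid',(.487,-.041,0),.02)):
    for z in(0,.06):
        P=np.array(c)+.075*yv+[0,0,zl+z]
        print(nm,z,'scene crop',((proj('scene',P)-[260,120])*4).round(1),'top crop',((proj('top',P)-[260,140])*4).round(1))
im=cv2.imread('pics/scene4.png');hs=cv2.imread('pics/top4.png')
a=cv2.resize(im[150:240,315:365],None,fx=7,fy=7,interpolation=0)
b=cv2.resize(hs[180:250,300:360],None,fx=7,fy=7,interpolation=0)
b=cv2.copyMakeBorder(b,0,a.shape[0]-b.shape[0],0,0,cv2.BORDER_CONSTANT)
cv2.imwrite('pics/d4.png',np.hstack([a,b])[:600])
E
```

```text
held 0 scene crop [289.6 298.4] top crop [208.9 308.6]
held 0.06 scene crop [290.5 190.5] top crop [208.5 304.1]
mid 0 scene crop [384.3 448. ] top crop [292.2 383. ]
mid 0.06 scene crop [388.3 352.5] top crop [297.6 384.1]
```

View pics/d4.png

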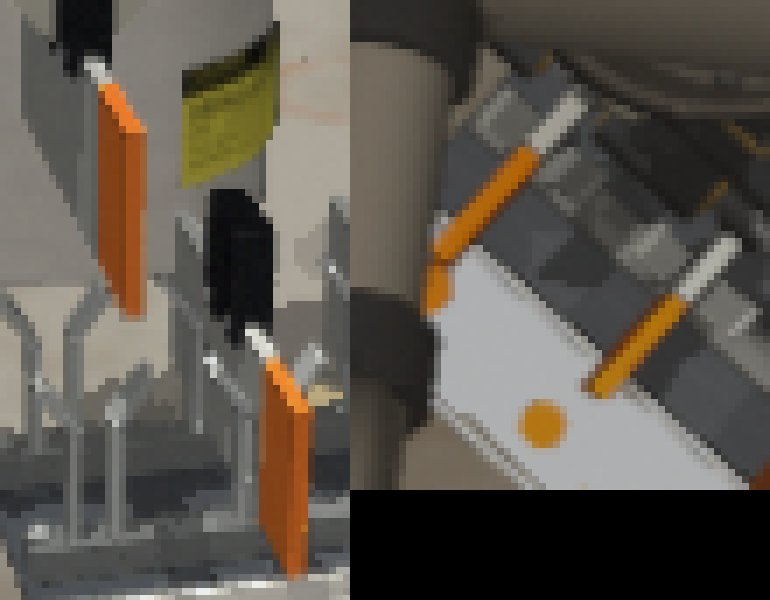

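The held panel sits ~3.5 mm too far tray-ward and ~2 mm short across, relative to the neighbours. That fits gripping it 1.5 mm off centre. Corrected grasp target: (0.5265, -0.0002).

```bash
python3 go.py .5265 -.0002 .165 -132.75
```

```text
t 6.9 grasp [0.5239 0.0007 0.2036] yawz -132.71 tilt 0.04
shift(TCP) [ 0.0386  0.0025 -0.0011] twist [ 0.001 -0.001 -0.   ]
q [-0.15  0.38  1.59  0.    1.17  2.17] F [-0.7 -0.5 -1.5] open 0.0139
```

```bash
python3 -m creep '[{"translation":[0.01,0.0026,-0.0007],"twist":[0,0,0],"hand":5},{"translation":[0.02,0.0026,-0.0007],"twist":[0,0,0],"hand":5},{"translation":[0.03,0.0026,-0.0007],"twist":[0,0,0],"hand":5},{"translation":[0.04,0.0026,-0.0007],"twist":[0,0,0],"hand":5},{"translation":[0.04,0.0026,-0.0007],"twist":[0,0,0],"hand":5}]'
python3 -m creep '[{"translation":[0,0,0],"twist":[0,0,0],"hand":5}]'
python3 go.py .5264 -.0006 .165 -132.75
python3 - <<'E'
from h import *
for n in('scene','top'): cv2.imwrite(f'pics/{n}5.png',robot.read_camera(n))
im=cv2.imread('pics/scene5.png');hs=cv2.imread('pics/top5.png')
a=cv2.resize(im[150:240,315:365],None,fx=7,fy=7,interpolation=0)[:600]
b=cv2.resize(hs[180:250,300:360],None,fx=7,fy=7,interpolation=0)
b=cv2.copyMakeBorder(b,0,a.shape[0]-b.shape[0],0,0,cv2.BORDER_CONSTANT)
cv2.imwrite('pics/d5.png',np.hstack([a,b]))
yv=np.array([-.735,.678,0]);p,R=pose();g=p+.006*R[:,0];print(g)
for nm,c,zl in(('held',(g[0],g[1],0),g[2]-.0816),('mid',(.487,-.041,0),.02)):
    P=np.array(c)+.075*yv+[0,0,zl+.06]
    print(nm,'scene',((proj('scene',P)-[315,150])*7).round(1),'top',((proj('top',P)-[300,180])*7+[350,0]).round(1))
E
```

```text
time: 7.4
tool_pos: [0.5253, -0.0004, 0.1677]
tool_rot: [-1.129, 1.568, 2.838]
contact_force: [0.3, 0.7, -1.0]
opening: 0.0137
time: 7.5
tool_pos: [0.5254, -0.0004, 0.1676]
tool_rot: [-1.12, 1.568, 2.847]
contact_force: [0.6, 0.9, -1.6]
opening: 0.0141
t 7.5 grasp [ 5.253e-01 -4.000e-04  1.616e-01] yawz -132.71 tilt 0.19
shift(TCP) [-0.0034  0.0009 -0.0006] twist [0.001 0.001 0.003]
q [-0.15  0.43  1.64  0.    1.07  2.17] F [ 0.6  0.9 -1.6] open 0.0141
[ 5.25302119e-01 -4.36514635e-04  1.61775973e-01]
held scene [116.3 245.2] top [440. 246.]
mid scene [294.6 406.9] top [590.8 392.2]
```

View pics/d5.png

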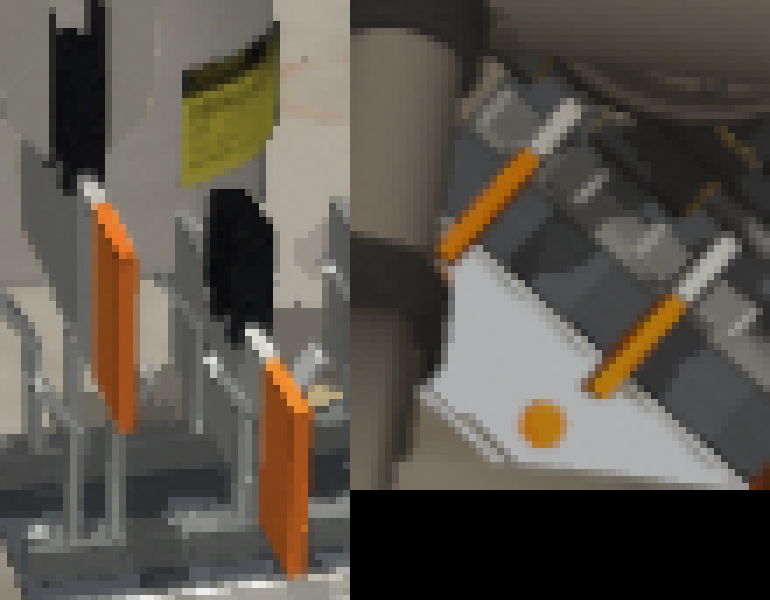

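```bash
python3 - <<'E'
from h import *
p,R=pose();g=p+.006*R[:,0];print('grasp',g.round(4))
im=cv2.imread('pics/top5.png').astype(int);o=np.array([.487,-.041,0])
yv=np.array([-.735,.678,0]);xv=np.array([.678,.735,0])
b,gg,r=im[...,0],im[...,1],im[...,2]
for nm,(u0,u1,v0,v1),z in(('held',(311,328,200,219),g[2]-.0216),('mid',(332,350,220,240),.08),('right',(354,372,241,262),.08)):
    for th in(150,180):
        m=((r-b>90)&(r>th));q=np.argwhere(m[v0:v1,u0:u1])[:,::-1]+[u0,v0]
        W=np.array([onz('top',*t,z) for t in q])-o;X=W@xv;Y=W@yv
        print(nm,th,len(q),'X',X.mean().round(4),X.std().round(4),'Y',Y.min().round(4),Y.max().round(4))
        f=np.polyfit(Y,X,1);print('  slope deg',np.degrees(f[0]).round(2))
E
```

```text
grasp [ 5.253e-01 -4.000e-04  1.618e-01]
held 150 53 X 0.0549 0.0014 Y 0.041 0.0741
  slope deg -0.3Traceback (most recent call last):
  File "<stdin>", line 9, in <module>
ValueError: operands could not be broadcast together with shapes (0,) (3,)
```

Masks agree: held tip Y 0.0741 vs 0.0742 for the middle panel, X ~55 mm from it (56 wanted), yaw within 0.3°. Lowering.

```bash
python3 -m creep '[{"translation":[0.008,0,-0.001],"twist":[0,0,0.002],"hand":5},{"translation":[0.016,0,-0.001],"twist":[0,0,0.002],"hand":5},{"translation":[0.024,0,-0.001],"twist":[0,0,0.002],"hand":5},{"translation":[0.032,0,-0.001],"twist":[0,0,0.002],"hand":5},{"translation":[0.038,0,-0.001],"twist":[0,0,0.002],"hand":5}]' 30
python3 go.py .526 .0002 .105 -132.75
```

```text
time: 8.1
tool_pos: [0.5256, 0.0004, 0.1287]
tool_rot: [-0.715, 1.568, -3.031]
contact_force: [-0.4, 0.3, -1.0]
opening: 0.0142
t 8.1 grasp [5.256e-01 4.000e-04 1.227e-01] yawz -132.71 tilt 0.15
shift(TCP) [ 0.0177  0.0005 -0.0002] twist [0.001 0.002 0.002]
q [-0.14  0.48  1.69 -0.    0.98  2.17] F [-0.4  0.3 -1. ] open 0.0142
```

```bash
python3 -m creep '[{"translation":[0.005,0,0],"twist":[0,0,0],"hand":5},{"translation":[0.01,0,0],"twist":[0,0,0],"hand":5},{"translation":[0.015,0,0],"twist":[0,0,0],"hand":5},{"translation":[0.018,0,0],"twist":[0,0,0],"hand":5},{"translation":[0.019,0,0],"twist":[0,0,0],"hand":5}]'
python3 go.py .526 .0002 .1016 -132.75
```

```text
time: 8.6
tool_pos: [0.5254, 0.0004, 0.1094]
tool_rot: [-0.743, 1.568, -3.059]
contact_force: [-0.1, 0.5, -0.3]
opening: 0.0135
t 8.6 grasp [5.254e-01 4.000e-04 1.034e-01] yawz -132.71 tilt 0.17
shift(TCP) [ 0.0018  0.0005 -0.0003] twist [0.001 0.002 0.002]
q [-0.14  0.5   1.71 -0.    0.93  2.17] F [-0.1  0.5 -0.3] open 0.0135
```

```bash
python3 -m creep '[{"translation":[0.001,0,0],"twist":[0,0,0],"hand":5},{"translation":[0.0017,0,0],"twist":[0,0,0],"hand":5},{"translation":[0.0025,0,0],"twist":[0,0,0],"hand":5},{"translation":[0.003,0,0],"twist":[0,0,0],"hand":5},{"translation":[0.003,0,0],"twist":[0,0,0],"hand":5}]'
python3 go.py .526 .0002 .1016 -132.75
```

```text
time: 9.1
tool_pos: [0.5256, 0.0003, 0.1076]
tool_rot: [-0.546, 1.569, -2.862]
contact_force: [-2.8, 0.8, 7.4]
opening: 0.0139
t 9.1 grasp [5.256e-01 3.000e-04 1.016e-01] yawz -132.7 tilt 0.11
shift(TCP) [-0.      0.0004 -0.0001] twist [0.001 0.002 0.001]
q [-0.14  0.51  1.71 -0.    0.93  2.17] F [-2.8  0.8  7.4] open 0.0139
```

Contact at 7.4 N, exactly at the seated height (0.1016). Releasing to a narrow opening and backing out.

```bash
python3 -m creep '[{"translation":[0,0,0],"twist":[0,0,0],"hand":20},{"translation":[0,0,0],"twist":[0,0,0],"hand":30},{"translation":[0,0,0],"twist":[0,0,0],"hand":45},{"translation":[0,0,0],"twist":[0,0,0],"hand":45},{"translation":[0,0,0],"twist":[0,0,0],"hand":45}]'
python3 -m creep '[{"translation":[-0.01,0,0],"twist":[0,0,0],"hand":45},{"translation":[-0.03,0,0],"twist":[0,0,0],"hand":45},{"translation":[-0.06,0,0],"twist":[0,0,0],"hand":45},{"translation":[-0.09,0,0],"twist":[0,0,0],"hand":45},{"translation":[-0.12,0,0],"twist":[0,0,0],"hand":45}]'
python3 go.py .4 -.3 .25 -132.75
```

```text
time: 9.6
tool_pos: [0.5256, 0.0004, 0.1074]
tool_rot: [-0.617, 1.569, -2.933]
contact_force: [-0.3, 0.8, 1.0]
opening: 0.0403
time: 10.1
tool_pos: [0.5257, 0.0004, 0.2293]
tool_rot: [-0.517, 1.569, -2.833]
contact_force: [1.0, 0.5, 0.1]
opening: 0.0411
t 10.1 grasp [5.257e-01 4.000e-04 2.233e-01] yawz -132.7 tilt 0.09
shift(TCP) [-0.0263  0.1113  0.3061] twist [0.001 0.001 0.001]
q [-0.14  0.36  1.56 -0.    1.22  2.17] F [1.  0.5 0.1] open 0.0411
```

```bash
python3 -m creep '[{"translation":[-0.02,0.003,0.03],"twist":[0,0,0],"hand":45},{"translation":[-0.026,0.007,0.075],"twist":[0,0,0],"hand":45},{"translation":[-0.026,0.011,0.12],"twist":[0,0,0],"hand":45},{"translation":[-0.026,0.015,0.165],"twist":[0,0,0],"hand":45},{"translation":[-0.026,0.019,0.21],"twist":[0,0,0],"hand":45}]'
python3 -m creep '[{"translation":[0,0.003,0.045],"twist":[0,0,0],"hand":45},{"translation":[0,0.007,0.09],"twist":[0,0,0],"hand":45},{"translation":[0,0.011,0.13],"twist":[0,0,0],"hand":45},{"translation":[0,0.015,0.17],"twist":[0,0,0],"hand":45},{"translation":[0,0.017,0.19],"twist":[0,0,0],"hand":45}]'
python3 go.py .28 -.32 .25 -132.75
python3 - <<'E'
from h import *
for n in('scene','top'): cv2.imwrite(f'pics/{n}6.png',robot.read_camera(n))
a=cv2.resize(cv2.imread('pics/scene6.png')[160:260,300:400],None,fx=4,fy=4,interpolation=2)
b=cv2.resize(cv2.imread('pics/top6.png')[150:280,290:390],None,fx=4,fy=4,interpolation=2)
a=cv2.copyMakeBorder(a,0,b.shape[0]-a.shape[0],0,0,cv2.BORDER_CONSTANT)
cv2.imwrite('pics/d6.png',np.hstack([a,b]))
E
```

```text
time: 10.6
tool_pos: [0.3961, -0.1678, 0.2565]
tool_rot: [0.448, 1.569, -1.868]
contact_force: [-0.9, -1.5, 0.2]
opening: 0.0412
time: 11.1
tool_pos: [0.278, -0.3211, 0.2576]
tool_rot: [0.67, 1.568, -1.648]
contact_force: [0.3, 0.7, -0.0]
opening: 0.0414
t 11.1 grasp [ 0.278  -0.3211  0.2516] yawz -132.81 tilt 0.17
shift(TCP) [ 0.0016  0.0007 -0.0022] twist [-0.001  0.002 -0.002]
q [-1.04  0.15  1.77 -0.    1.22  1.28] F [ 0.3  0.7 -0. ] open 0.0414
```

View pics/d6.png

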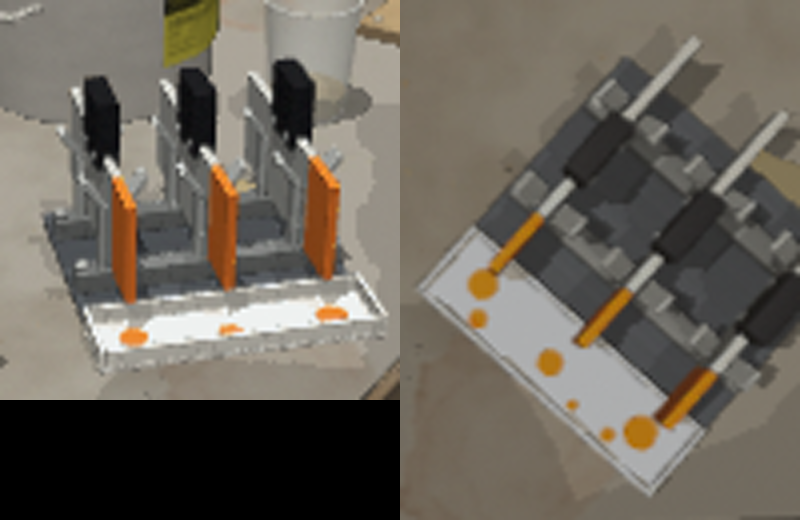

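The scene half shows three matching upright panels with orange tips over the tray at (125,240), (222,230) and (322,220). In the top half, the turned panel runs (494,271)-(698,42) and the middle one (580,343)-(783,116).

```bash
python3 - <<'E'
from h import *
f=lambda u,v:onz('top',290+(u-400+.5)/4-.5,150+(v+.5)/4-.5,.08)
yv=np.array([-.735,.678,0]);xv=np.array([.678,.735,0])
for nm,a,b in(('turn',(494,271),(698,42)),('mid',(580,343),(783,116))):
    A,B=f(*a),f(*b);m=(A+B)/2;d=A-B;print(nm,m.round(4),'len',np.linalg.norm(d).round(4),'yaw',np.degrees(np.arctan2(d[1],d[0])).round(1),'Y',((m-[.487,-.041,.08])@yv).round(4),'X',((m-[.487,-.041,.08])@xv).round(4))
im=cv2.imread('pics/scene6.png');k=(im.max(2)<50).astype('uint8')
n,l,st,ce=cv2.connectedComponentsWithStats(k[150:220,310:390])
print([ (st[i]+[310,150,0,0,0]).tolist() for i in range(1,n) if st[i,4]>40])
s=robot.observe();print(s['time'],np.abs(s['qvel']).max())
robot.hand_in()
E
```

```text
turn [ 5.229e-01 -3.000e-04  8.000e-02] len 0.1488 yaw 137.5 Y 0.0012 X 0.0543
mid [ 0.487  -0.0408  0.08  ] len 0.1473 yaw 137.1 Y 0.0001 X 0.0002
[[368, 175, 10, 23, 172], [344, 177, 10, 23, 169], [321, 179, 9, 24, 162]]
11.2 0.06117928320614746
the job is handed in; nothing more can be done
```

I turned the backwards panel (the slot at x = +56 mm) end for end and lowered it back into the same guides. Its orange end is now over the tray, and I handed the job in at 11.2 s.

- **Seating:** The panel met the ledges with about 7 N, at the same height it was gripped. I then opened the gripper just enough to clear the neighbours and moved the arm away. The highest force I read was about 7 N.
- **Position:** In the last pictures it stands upright at yaw 137.5°, against 137.1° for the middle panel. It is about 1 mm off the middle panel lengthwise. Across the rack it is about 54 mm from the middle panel where 56 mm is nominal. That is within the guides' slack and what I can read off the picture.
- **Other panels:** The two neighbours' clips are at exactly the same pixels in the scene picture as at the start. I never went near the brown look-alike.
- **Disagreement along the way:** Two hand-picked readings in mid-air differed by 1–2 mm from the colour-mask measurement. I lowered the panel on the mask measurement, and it went in without touching the guides noticeably.

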